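# Offer up a box lid over its box

## Robot

A 7-joint arm with a two-finger parallel gripper is mounted at the origin on the work surface. World frame = base frame: x ahead of the robot, y to its left, z up, the work surface at z = 0. Lengths are in m, angles in rad, forces in N, time in s.
With the tool pointing down it reaches from about 0.425 to 0.875 m from the base axis. Payload 4.7 kg.
Tool frame: the origin (TCP) lies midway between the tips of the shut fingers; the grasp point (between the pads) lies arm.hold_point_z behind it (arm.hold_point_z is the distance from the TCP to the grasp point, in m); z points along the fingers, y is the direction in which the jaws open and shut (so a half turn about z gives the same grasp; the last joint's range is limited). The gripper opens to 85 mm and grips with 20 to 120 N. Pads are 22 mm wide; open, the fingers measure 114 mm over their backs; the gripper's body (76 mm by 85 mm) begins 54 mm behind the grasp point. The pads swing forward as they close: fully open they stand 13 mm farther back than shut.
Start: joints at [1.179, 0.321, -0.07, 1.45, 0.023, 1.371, -0.057], TCP at [0.257, -0.597, 0.193] pointing down, gripper open.
Joint ranges: [-2.86, 2.86], [-0.3, 2.09], [-1.38, 1.24], [0.06, 2.45], [-1.56, 4.7], [0.09, 2.05], [-2.69, 2.69]. Speed limits (rad/s): [2.57, 2.57, 3.14, 3.14, 3.14, 3.14, 3.14].

## Interface

Orientations are given as a unit quaternion [w, x, y, z].
In Python, from plant import arm, claw, kinematics, imaging gives the robot as it stands. Calls block until the motion is done:
- arm.movep(position, orientation): joint-space move of the TCP to a pose.
- arm.move_linear(position, attitude=None, rate=0.15, force_limit=None): straight line of the TCP; attitude=None keeps the orientation; rate is the mean speed in m/s. With force_limit (N) it stops when the force on the tool has changed by that much, and returns True; else False.
- arm.move_joints(angles): joint-space move.
- claw.gripper_open() and claw.clamp(): open the fingers fully, or close them until they stop; the grip force is fixed at half the most.
- arm.hold(seconds).
- kinematics.inverse_kinematics(position, orientation): joint angles nearest the present ones, or None.
- arm.observe(): the state.
- imaging.grab_frame(name): name is "side" or "top"; returns the picture (384x512x3 uint8, red, green, blue); there is no depth.
- imaging.camera_info(name): a dict with "camera_matrix" (3x3 intrinsics, pixels), "view" (4x4, takes a point from world to camera coordinates). Camera axes: x right, y down, z forward; pixel columns grow to the right and rows downward; lengths in m; the calibration is good to about 2 mm. A picture is of the moment at which its call begins. camera_info takes no time and is no camera call.
A pose or a line that the arm cannot do raises arm.IKError and nothing moves.
- arm.finish_job(): hands the job in, once; it reports no verdict.
The state is a dict: "clock": time; "qpos": joint angles; "joint_vel": joint speeds; "effort": joint torques, N m; "position": TCP position; "tool_rot": TCP orientation; "wrist_force": force on the tool from outside, world axes, zero at the start; "torque": the same for the moment, N m; "gripper_width": opening from 0.0 (shut) to 1.0 (fully open).
Only numpy, scipy, OpenCV 4.12 (cv2) and the standard library are available. Lean on these libraries where they do the work, as an engineer would, in place of code of your own. Each camera call takes 0.05 s, during which the arm holds its last target.

## Task

Lift the dark wooden lid by its bar handle, carry it over the upright fence board, and hold it level about one centimetre above the rim of the open wooden box, centred and square over it (either way round), so that I can mark the hinge positions. Neither the box nor the fence may be touched, and the mallet, bottle, try square and tub are to be left where they are. Finish while still holding the lid steady there: do not put it down or let go.

Things in the scene. Friction and masses are not known exactly. Their poses are not given: they have to be found in the camera images.
- lid_center (a point): Loose dark wood lid lying flat, 0.2 to 0.35 kg, either side of the fence. Panel 170 (its x) by 130 by 12 mm. Pale bar handle on top along its x: bar 100 long, 18 wide, 16 high, lower face 24 mm and top 40 mm above the panel's top, on two 20 mm long posts 40 mm either side of the middle. Point: lid centre, 26 mm above its underside, 18 mm straight below the bar's centre; z up
- box_rim (a point): Open dark wood box, fixed, on the other side of the fence. Outside 160 (its x) by 120 by 70 mm high, walls 10 mm, a divider no higher than the rim; on a fixed grey spacer 200 by 160 mm of varying height (rim 82 to 110 mm above the bench). The centred lid overhangs 5 mm all round. Point: centre of the open top at rim height; axes along the sides, z up
- fence_top (a point): Fixed upright board of medium wood standing between lid and box, 480 long (its x, roughly straight away from the robot), 20 thick (its y), 100 mm high, small steel brackets at its foot. Point: middle of its top edge, 100 mm above the bench; z up
- mallet_center (a point): Bystander, loose wooden mallet lying on the bench; head 110 by 55 by 64 mm, handle 26 mm thick, whole length about 240 mm along its x (head to +x). Point 32 mm above the bench, on the handle's axis, 32 mm from the head's near face.
- bottle_center (a point): Bystander, loose white bottle with red cap standing upright, 52 mm diameter, 150 mm high. Point at its centre, half-way up.
- square_center (a point): Bystander, loose try square lying flat, 140 by 100 by 18 mm: dark wooden stock along its y, steel blade along its x. Point near its middle, 9 mm above the bench.
- tub_center (a point): Bystander, loose open blue plastic tub, 80 mm across, 75 mm high. Point at its centre, half-way up.
Not all that is in view belongs to the job. Leave any green or turquoise look-alike of the part that bears lid_center alone.

How it is judged:
On the way, in this order (a step that is already met when the one before it is completed fails the run):
1. the lid is lifted off the bench in the gripper (height (world z) of lid_center above 0.05 m and contact force between lid and the fingers above 0.5 N), for 0.1 s.
2. the lid passes above the fence (y of lid_center in the frame of fence_top between -0.05 and 0.05 m and x of lid_center in the frame of fence_top between -0.24 and 0.24 m and z of lid_center in the frame of fence_top above 0.026 m), for 0.02 s.
At the end, for the whole second after the job is handed in: Lid held still, touching neither box nor fence, underside 3 to 18 mm above the rim, centre within 8 mm of the box centre sideways, sides within 0.08 rad of the box sides (either way round), level within 0.06 rad; mallet, bottle, square and tub within 20 mm of their starts (horizontal distance between lid_center and box_rim below 0.008 m and z of lid_center in the frame of box_rim between 0.029 and 0.044 m and angle between the x axis of lid_center and the x axis of box_rim, either way round below 0.08 rad and angle between lid_center's own z axis and vertical below 0.06 rad and contact force between lid and the fingers above 0.5 N and contact force between lid and box below 0.1 N and contact force between lid and fence below 0.1 N and linear speed of lid below 0.02 m/s and angular speed of lid below 0.1 rad/s and distance of each of mallet_center, bottle_center, square_center, tub_center from where it was at the start of the episode below 0.02 m); the arm keeps its last pose, push and grip.
It fails at once if the box is touched (contact force between box and anything else above 1 N).
It fails at once if the fence is touched (contact force between fence and anything else above 1 N).
It fails at once if the mallet, bottle, square or tub is disturbed (distance of any of mallet_center, bottle_center, square_center, tub_center from where it was at the start of the episode above 0.02 m).
It also fails if it takes over 48 s, if anything falls off the work surface, if the arm or the gripper's body presses on something with over 40 N, if the wrist force passes 120 N, or if a joint passes its speed limit or range.

## Working session

There is one attempt and no reset: what is moved stays moved. The work goes in short steps, each a Python script; the robot and the scene stay as the last script left them, time stands still between calls to the robot, and variables do not carry over. Pictures are saved under pics/ and viewed, and the job is handed in when it is done.

```bash
ls; mkdir -p pics; python3 - <<'E'
from plant import arm, claw, kinematics, imaging
import cv2
for n in ("side","top"):
    im=imaging.grab_frame(n); cv2.imwrite(f"pics/{n}0.png",im[:,:,::-1])
    c=imaging.camera_info(n); print(n,c)
print(arm.observe(), arm.hold_point_z)
E
```

```text
pics
side {'camera_matrix': array([[421.90843336,   0.        , 258.28529297],
       [  0.        , 421.90843336, 192.85414231],
       [  0.        ,   0.        ,   1.        ]]), 'view': array([[ 0.98845655, -0.15044008,  0.01792821, -0.52964972],
       [-0.10135318, -0.74456515, -0.65981079,  0.10928151],
       [ 0.11261071,  0.65037722, -0.75121788,  1.61368908],
       [ 0.        ,  0.        ,  0.        ,  1.        ]])}
top {'camera_matrix': array([[496.64927659,   0.        , 257.83516975],
       [  0.        , 496.64927659, 194.98746326],
       [  0.        ,   0.        ,   1.        ]]), 'view': array([[-0.00545954, -0.9997071 , -0.02357768,  0.03124468],
       [-0.98281942,  0.00971428, -0.18431393,  0.54688551],
       [ 0.18448899,  0.02216633, -0.98258459,  1.51299495],
       [ 0.        ,  0.        ,  0.        ,  1.        ]])}
{'clock': 0.1, 'qpos': array([ 1.17908275,  0.3217417 , -0.07009862,  1.45158079,  0.02261066,
        1.37081333, -0.05690701]), 'joint_vel': array([-0.00114804, -0.00265877,  0.00110234, -0.00320803, -0.00223656,
       -0.00032591, -0.00043675]), 'effort': array([-1.00166471e-04, -4.94880581e+01, -3.84117365e-01, -3.15210271e+01,
        1.30480353e-02,  7.53035856e-03, -2.52345302e-06]), 'position': array([ 0.25633078, -0.59670594,  0.19152376]), 'tool_rot': array([-8.48318238e-04,  9.79480865e-01,  2.01535267e-01, -2.26465682e-04]), 'wrist_force': array([ 0.38471786,  0.14113185, -1.05484901]), 'torque': array([ 0.00530482,  0.00510966, -0.00984744]), 'gripper_width': 1.0000261670301003} 0.0187
```

View pics/side0.png

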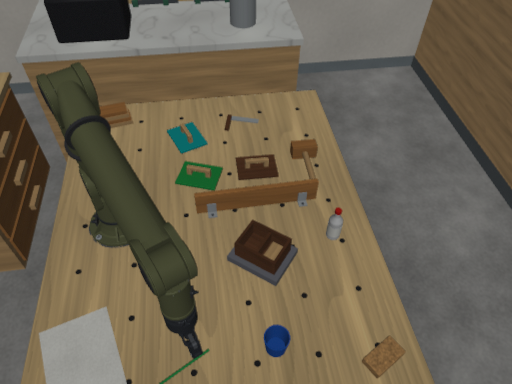

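View pics/top0.png

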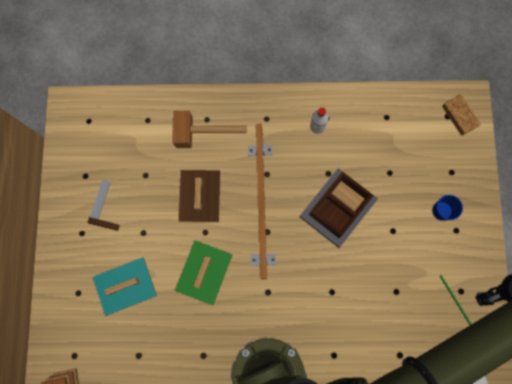

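The dark brown lid is at top (199,195). The green (204,272) and turquoise (125,286) panels are look-alikes. The box is at (339,207), the fence runs (259,125)-(264,278), the mallet head is at (182,128), the bottle at (319,121), the try square at (103,207) and the tub at (447,208). Next I'll enlarge the lid and box.

```bash
python3 - <<'E'
import cv2
im=cv2.imread("pics/top0.png")
a=cv2.resize(im[155:235,160:240],None,fx=7,fy=7,interpolation=cv2.INTER_CUBIC); cv2.imwrite("pics/lidc.png",a)
a=cv2.resize(im[160:255,290:390],None,fx=6,fy=6,interpolation=cv2.INTER_CUBIC); cv2.imwrite("pics/boxc.png",a)
im=cv2.imread("pics/side0.png")
a=cv2.resize(im[130:290,180:340],None,fx=3.7,fy=3.7,interpolation=cv2.INTER_CUBIC); cv2.imwrite("pics/sidec.png",a)
E
```

```text
(no output)
```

View pics/lidc.png

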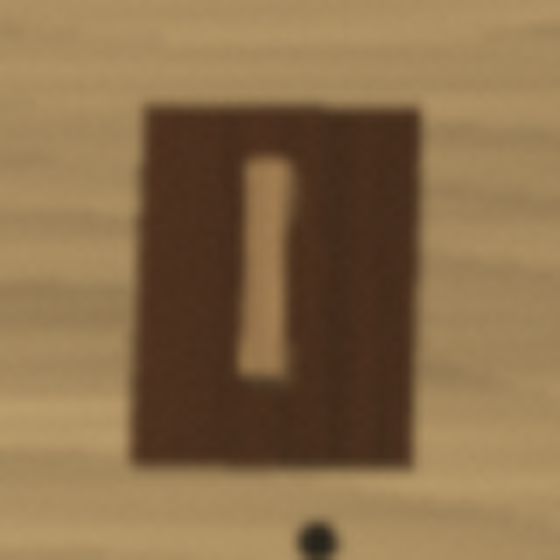

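View pics/boxc.png

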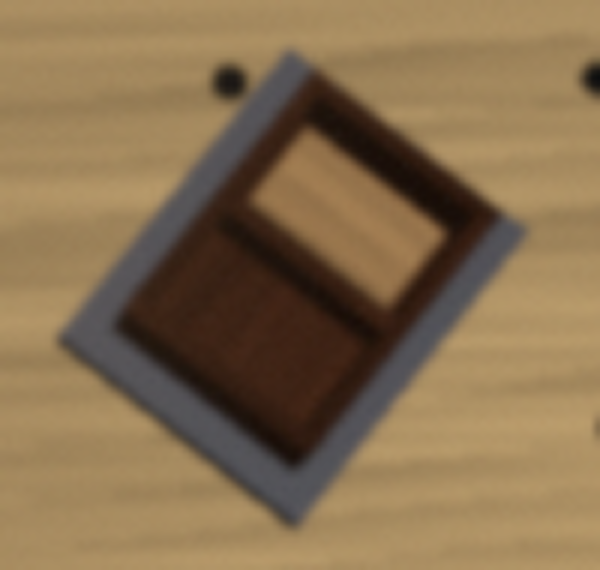

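View pics/sidec.png

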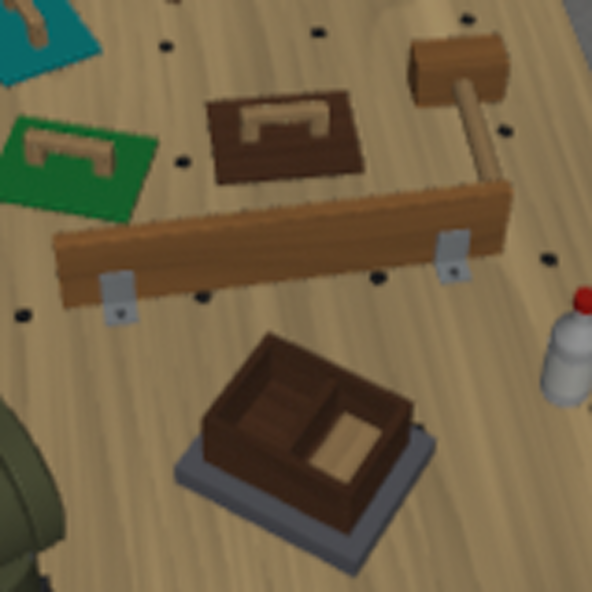

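```bash
python3 - <<'E'
import cv2
im=cv2.imread("pics/side0.png")
a=cv2.resize(im[215:290,222:306],None,fx=8,fy=8,interpolation=cv2.INTER_CUBIC); a=cv2.convertScaleAbs(a,alpha=1.8,beta=10);cv2.imwrite("pics/sideb.png",a)
im=cv2.imread("pics/top0.png")
a=cv2.resize(im[160:255,290:390],None,fx=6,fy=6,interpolation=cv2.INTER_CUBIC);a=cv2.convertScaleAbs(a,alpha=2.,beta=10); cv2.imwrite("pics/boxc2.png",a)
E
```

```text
(no output)
```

View pics/sideb.png

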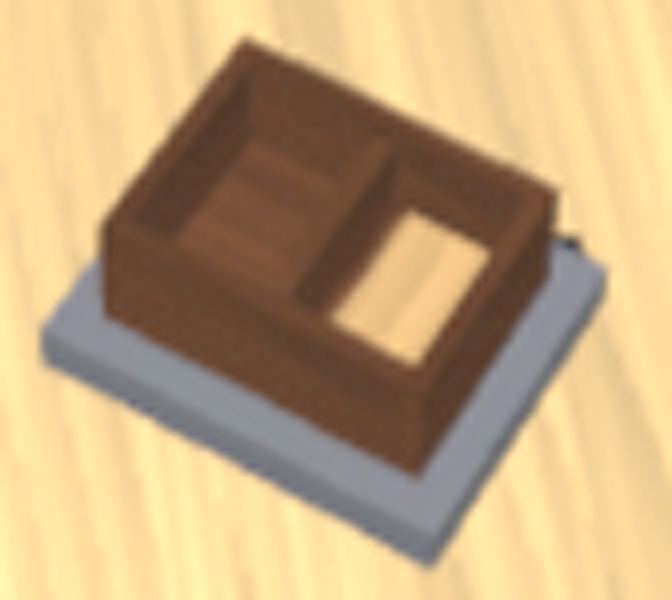

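View pics/boxc2.png

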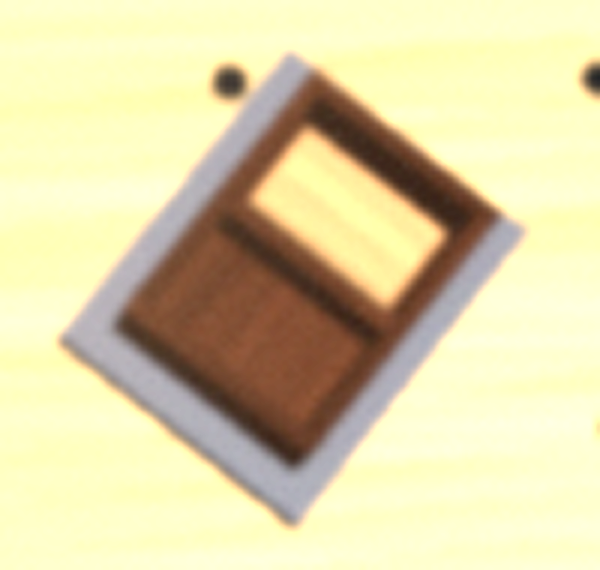

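```bash
cat > h.py <<'E'
import numpy as np, cv2
from scipy.optimize import least_squares
from plant import imaging
C={n:imaging.camera_info(n) for n in("side","top")}
def proj(n,P):
    P=np.atleast_2d(P); V=C[n]["view"]; K=C[n]["camera_matrix"]
    q=P@V[:3,:3].T+V[:3,3]; q=q@K.T; return q[:,:2]/q[:,2:]
def un(n,uv,z):
    V=C[n]["view"];K=C[n]["camera_matrix"];R=V[:3,:3];c=-R.T@V[:3,3]
    d=R.T@np.linalg.solve(K,[uv[0],uv[1],1.]); return c+d*(z-c[2])/d[2]
def crop(p,f,o): return (np.asarray(p,float)+.5)/f-.5+np.array(o)
def rect(x,y,yaw,L,W,z):
    c,s=np.cos(yaw),np.sin(yaw)
    q=np.array([[1,1],[-1,1],[-1,-1],[1,-1]])*[L/2,W/2]
    return np.c_[x+q[:,0]*c-q[:,1]*s,y+q[:,0]*s+q[:,1]*c,np.full(4,z)]
def draw(im,n,P,f,o,col):
    p=(proj(n,P)-o+.5)*f-.5
    cv2.polylines(im,[np.round(p).astype(int).reshape(-1,1,2)],True,col,1)
E
cat > fit.py <<'E'
from h import *
lt=lambda p:crop(p,7,(160,155)); ls=lambda p:crop(p,3.7,(180,130))
bt=lambda p:crop(p,6,(290,160)); bs=lambda p:crop(p,8,(222,215))
# lid: order by nearest corner
def match(n,P,pts):
    q=proj(n,P); return np.concatenate([q[np.argmin(((q-p)**2).sum(1))]-p for p in pts])
pt=[lt(p) for p in[(146,105),(420,108),(412,467),(130,464)]]
bt_=[lt(p) for p in[(246,155),(294,155),(285,380),(237,376)]]
ps=[ls(p) for p in[(207,103),(348,92),(364,172)]]
print([un("top",p,.012).round(3) for p in pt],[un("top",p,.052).round(3) for p in bt_])
print([un("side",p,.012).round(3) for p in ps])
def fl(v,w):
    r=[]
    if 't' in w: r+=[match("top",rect(*v,.17,.13,.012),pt),match("top",rect(*v,.10,.018,.052),bt_)]
    if 's' in w: r+=[match("side",rect(*v,.17,.13,.012),ps)]
    return np.concatenate(r)
c=np.mean([un("top",p,.012) for p in pt],0)
for w in('t','s','ts'):
    s=least_squares(fl,[c[0],c[1],0.0],args=(w,)); print("lid",w,s.x.round(4),np.abs(s.fun).max().round(2))
lid=s.x
bT=[bt(p) for p in[(314,69),(500,215)]]
bS=[bs(p) for p in[(248,38),(556,192),(103,225)]]
bB=[bs(p) for p in[(108,320),(418,474),(548,272)]]
def fb(v,w):
    r=[]
    if 't' in w: r+=[match("top",rect(*v[:3],.16,.12,v[3]),bT)]
    if 's' in w: r+=[match("side",rect(*v[:3],.16,.12,v[3]),bS),match("side",rect(*v[:3],.16,.12,v[3]-.07),bB)]
    return np.concatenate(r)
c=un("top",(339,207),.09);print(c)
e=un("top",bT[0],.09)-un("top",bT[1],.09);print("edge",e,np.linalg.norm(e)); yaw=np.arctan2(e[1],e[0])+np.pi/2
for w in('s','ts'):
    s=least_squares(fb,[c[0],c[1],yaw,.09],args=(w,)); print("box",w,s.x.round(4),s.fun.round(1))
b=s.x; np.save("fit.npy",np.r_[lid,b])
for p in [(258.5,124.5),(263.5,278)]: print("fence",un("top",p,.1))
im=cv2.imread("pics/top0.png"); a=cv2.resize(im[160:255,290:390],None,fx=6,fy=6,interpolation=cv2.INTER_CUBIC);a=cv2.convertScaleAbs(a,alpha=2.,beta=10)
im2=cv2.imread("pics/side0.png");d=cv2.resize(im2[215:290,222:306],None,fx=8,fy=8,interpolation=cv2.INTER_CUBIC); d=cv2.convertScaleAbs(d,alpha=1.8,beta=10)
l=cv2.resize(im[155:235,160:240],None,fx=7,fy=7,interpolation=cv2.INTER_CUBIC)
for z,L,W,col in((b[3],.16,.12,(0,255,0)),(b[3],.14,.10,(0,255,255)),(b[3]-.07,.16,.12,(255,0,0)),(b[3]-.07,.2,.16,(0,0,255))):
    draw(a,"top",rect(*b[:3],L,W,z),6,(290,160),col); draw(d,"side",rect(*b[:3],L,W,z),8,(222,215),col)
draw(l,"top",rect(*lid,.17,.13,.012),7,(160,155),(0,255,0));draw(l,"top",rect(*lid,.1,.018,.052),7,(160,155),(255,0,0))
for n,i in(("fa",a),("fd",d),("fl",l)): cv2.imwrite(f"pics/{n}.png",i)
E
python3 fit.py
```

```text
[array([0.642, 0.281, 0.012]), array([0.639, 0.153, 0.012]), array([0.47 , 0.155, 0.012]), array([0.472, 0.284, 0.012])] [array([0.608, 0.227, 0.052]), array([0.608, 0.206, 0.052]), array([0.504, 0.208, 0.052]), array([0.506, 0.23 , 0.052])]
[array([0.478, 0.278, 0.012]), array([0.646, 0.275, 0.012]), array([0.641, 0.143, 0.012])]
lid t [ 0.5562  0.2179 -0.0193] 0.74
lid s [ 0.5592  0.2114 -0.0352] 0.32
lid ts [ 0.5568  0.2172 -0.0262] 1.15
[ 0.50017635 -0.22076223  0.09      ]
edge [0.07727949 0.09147772 0.        ] 0.11975096509731692
box s [ 0.5191 -0.2137  2.4623  0.0744] [-0.3  0.2  0.2 -0.5  0.2  0.2  0.  -0.6  0.1  0.2 -0.3  0.6]
box ts [ 0.5149 -0.227   2.4481  0.0938] [-0.4 -1.1 -0.1 -1.2 -0.5 -0.2  0.3 -0.2 -0.8 -0.  -0.9 -0.7 -0.5  0.9
 -0.2  1.1]
fence [0.76260312 0.02264726 0.1       ]
fence [0.28811676 0.01057144 0.1       ]
```

View pics/fa.png

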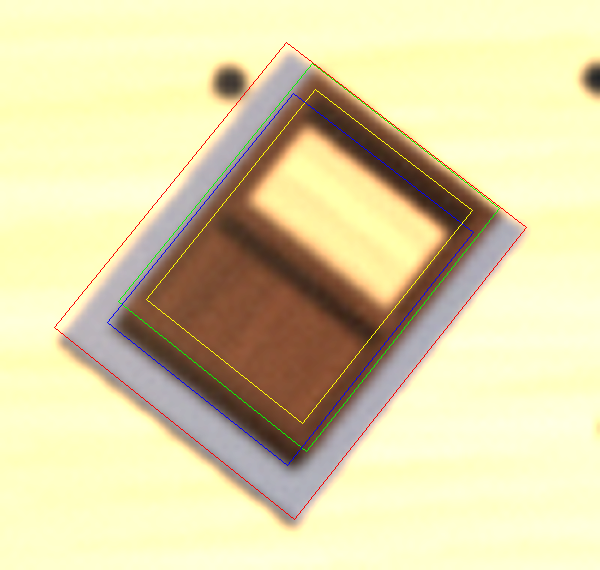

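View pics/fd.png

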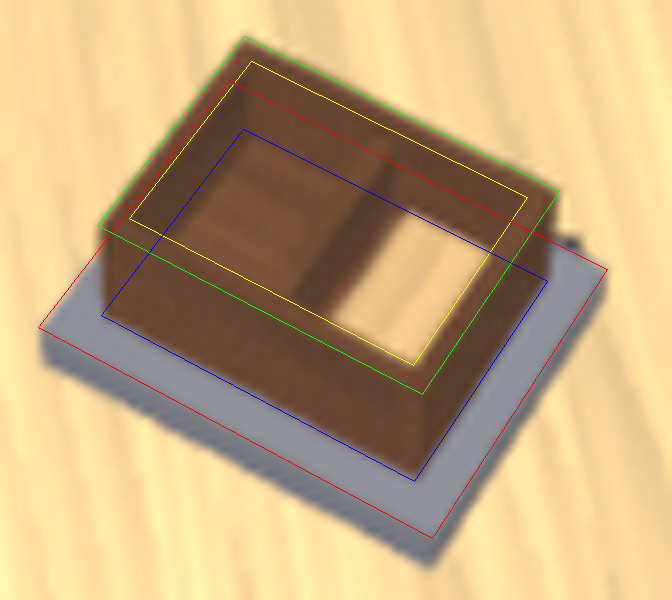

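View pics/fl.png

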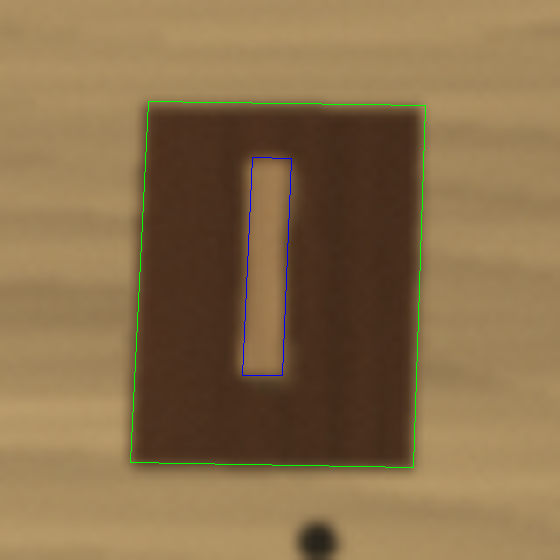

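```bash
cat > fit2.py <<'E'
exec(open("fit.py").read().split("c=np.mean")[0])
bT=[bt(p) for p in[(314,69),(500,215)]]
bTb=[bt(p) for p in[(113,327),(294,467)]]
sT=[bt(p) for p in[(292,52),(527,230)]]
sTb=[bt(p) for p in[(60,341),(293,525)]]
bS=[bs(p) for p in[(247,38),(556,192),(103,225)]]
bB=[bs(p) for p in[(108,320),(418,474),(548,272)]]
sS=[bs(p) for p in[(42,330),(606,268),(432,546)]]
sB=[bs(p) for p in[(46,360),(432,569),(605,290)]]
def F(v):
    lid=v[:3];b=v[3:6];h=v[6];o=v[7:9];o2=v[9:11]
    sh=lambda r,o:(r.reshape(-1,2)+o).ravel()
    R=lambda L,W,z:rect(*b,L,W,z)
    return np.concatenate([sh(match("top",rect(*lid,.17,.13,.012),pt),o2),sh(match("top",rect(*lid,.1,.018,.052),bt_),o2),
     sh(match("side",rect(*lid,.17,.13,.012),ps),o),
     sh(match("top",R(.16,.12,h),bT),o2),sh(match("top",R(.16,.12,h-.07),bTb),o2),sh(match("top",R(.2,.16,h-.07),sT),o2),sh(match("top",R(.2,.16,0),sTb),o2),
     sh(match("side",R(.16,.12,h),bS),o),sh(match("side",R(.16,.12,h-.07),bB),o),sh(match("side",R(.2,.16,h-.07),sS),o),sh(match("side",R(.2,.16,0),sB),o),
     o/1.5,o2/1.5])
s=least_squares(F,[.557,.217,-.025,.515,-.227,2.448,.09,0,0,0,0],loss='soft_l1')
print(s.x.round(4)); print(s.fun.reshape(-1,2).round(1).tolist())
J=s.jac; print(np.sqrt(np.diag(np.linalg.pinv(J.T@J))).round(4)*.5)
np.save("fit2.npy",s.x)
E
python3 fit2.py
```

```text
[array([0.642, 0.281, 0.012]), array([0.639, 0.153, 0.012]), array([0.47 , 0.155, 0.012]), array([0.472, 0.284, 0.012])] [array([0.608, 0.227, 0.052]), array([0.608, 0.206, 0.052]), array([0.504, 0.208, 0.052]), array([0.506, 0.23 , 0.052])]
[array([0.478, 0.278, 0.012]), array([0.646, 0.275, 0.012]), array([0.641, 0.143, 0.012])]
[ 0.558   0.2201 -0.023   0.5139 -0.226   2.455   0.0953  0.6446  0.6097
  0.8062  0.5692]
[[0.2, -0.3], [0.6, -0.2], [0.1, 0.1], [0.0, -0.1], [0.7, 0.5], [-0.5, 0.6], [-0.5, -0.5], [0.7, 0.0], [-0.3, -0.7], [-0.0, -0.6], [0.3, -1.1], [-0.1, -0.3], [0.4, -0.6], [-0.4, 0.2], [-0.3, 0.6], [-0.7, -0.9], [0.3, 0.0], [-0.8, -0.1], [-0.0, 0.5], [-0.2, -0.0], [0.6, -0.2], [-0.5, 0.3], [-0.6, -0.3], [-0.0, 1.0], [0.1, 1.1], [-0.1, 0.0], [0.4, 0.1], [0.5, -0.9], [-0.4, 0.2], [0.1, -0.0], [-0.1, 1.2], [0.4, 0.4], [0.5, 0.4]]
[0.00215 0.0023  0.00685 0.00195 0.0021  0.0038  0.0018  0.5389  0.49255
 0.68895 0.62325]
```

The lid is at about (0.557, 0.219) with yaw -0.02. The box is at about (0.514, -0.226) with yaw 2.455 (equivalent to -0.687) and rim z about 0.095. Those match the sizes, reach and allowed rim range. Now I'll go above the lid.

```bash
cat >> h.py <<'E'
from plant import arm, claw, kinematics
def q(a): return [0,np.cos(a/2),np.sin(a/2),0]
E
python3 - <<'E'
from h import *
o=arm.observe()
for P,a in(((.557,.2185,.2),-.022),((.557,.2185,.0253),-.022),((.514,-.226,.3),-.687),((.514,-.226,.13),-.687)):
    for d in(0,np.pi): 
        r=kinematics.inverse_kinematics(P,q(a+d)); print(P,d,None if r is None else np.round(r,2))
p=o["position"]
arm.move_linear([p[0],p[1],.30])
arm.movep([.557,.2185,.30],q(-.022))
arm.move_linear([.557,.2185,.10])
o=arm.observe();print(o["clock"],o["position"],o["qpos"].round(2))
for n in("top","side"):
    im=imaging.grab_frame(n);cv2.imwrite(f"pics/{n}1.png",im[:,:,::-1])
t=cv2.imread("pics/top1.png");s=cv2.imread("pics/side1.png")
a=np.hstack([cv2.resize(t[130:250,140:270],(390,360)),cv2.resize(s[110:230,190:320],(390,360))]);cv2.imwrite("pics/c1.png",a)
E
```

```text
(0.557, 0.2185, 0.2) 0 [-0.13  0.23 -0.33  1.57  0.07  1.36 -2.07]
(0.557, 0.2185, 0.2) 3.141592653589793 [-0.19  0.22 -0.26  1.57  0.06  1.36  1.09]
(0.557, 0.2185, 0.0253) 0 [ 0.27  0.49 -0.86  1.74  0.41  1.1  -2.31]
(0.557, 0.2185, 0.0253) 3.141592653589793 [ 0.34  0.53 -0.95  1.74  0.48  1.12  0.78]
(0.514, -0.226, 0.3) 0 [ 0.65  0.12 -0.32  1.49  0.04  1.54 -1.92]
(0.514, -0.226, 0.3) 3.141592653589793 [ 0.85  0.13 -0.54  1.48  0.07  1.54  1.2 ]
(0.514, -0.226, 0.13) 0 [ 0.63  0.19 -0.29  1.75  0.06  1.21 -1.94]
(0.514, -0.226, 0.13) 3.141592653589793 [ 0.85  0.21 -0.55  1.74  0.12  1.22  1.16]
5.5 [0.55773027 0.21884512 0.10106973] [-0.13  0.29 -0.34  1.69  0.1   1.18 -2.09]
```

View pics/c1.png

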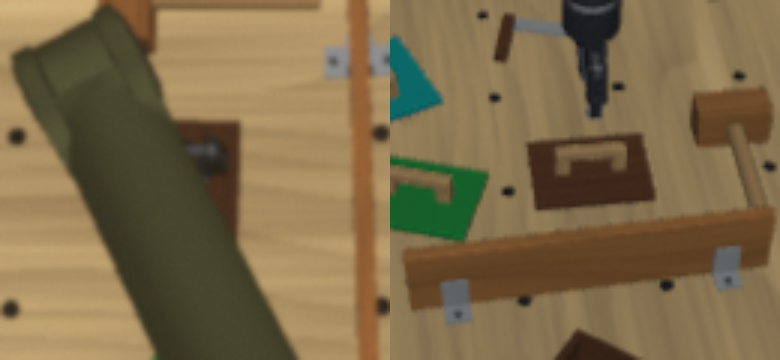

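The crop shows the gripper in line with the lid's bar, with its tip at side px (258,149). I'll descend, clamp and lift.

```bash
python3 - <<'E'
from h import *
hit=arm.move_linear([.557,.2185,.0253],rate=.08,force_limit=10)
print(hit,arm.observe()["position"])
if not hit:
    claw.clamp(); o=arm.observe();print(o["gripper_width"],o["wrist_force"],o["position"])
    arm.move_linear([.557,.2185,.10],rate=.08)
    o=arm.observe();print(o["clock"],o["gripper_width"],o["wrist_force"],o["torque"],o["position"])
    im=imaging.grab_frame("side");cv2.imwrite("pics/s2.png",cv2.resize(im[90:230,190:330,::-1],(560,560)))
E
```

```text
False [0.55753819 0.21873604 0.02592626]
-0.0015147704242549223 [-0.20305549  0.24797183 -0.79279216] [0.55696609 0.2184894  0.02526468]
8.5333 -0.0011114036911646986 [-0.25156642  0.5595865  -0.05227388] [0.06361652 0.02736901 0.03786051] [0.55649557 0.21827519 0.09929103]
```

View pics/s2.png

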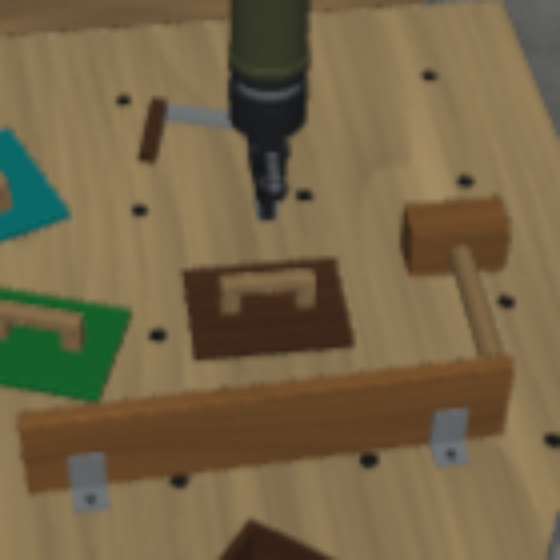

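The grip missed: the fingers shut completely on air. I'll check the tip pixel against its projection.

```bash
python3 - <<'E'
from h import *
from scipy.spatial.transform import Rotation as Ro
print(proj("side",[[.5565,.2183,.0993],[.5565,.2183,.052],[.5565,.2183,.04]]),proj("top",[[.5565,.2183,.0993]]))
print(arm.observe()["tool_rot"])
im=imaging.grab_frame("side");cv2.imwrite("pics/s3.png",cv2.resize(im[100:190,215:305,::-1],(720,720),interpolation=cv2.INTER_CUBIC))
im=imaging.grab_frame("top");cv2.imwrite("pics/t3.png",cv2.resize(im[150:240,155:245,::-1],(720,720),interpolation=cv2.INTER_CUBIC))
E
```

```text
[[255.71222244 150.46840867]
 [255.56252499 158.71529037]
 [255.52549284 160.75540381]] [[195.10032623 189.69292325]]
[ 2.59083092e-04  9.99939260e-01 -1.09972870e-02 -6.85003155e-04]
```

View pics/s3.png

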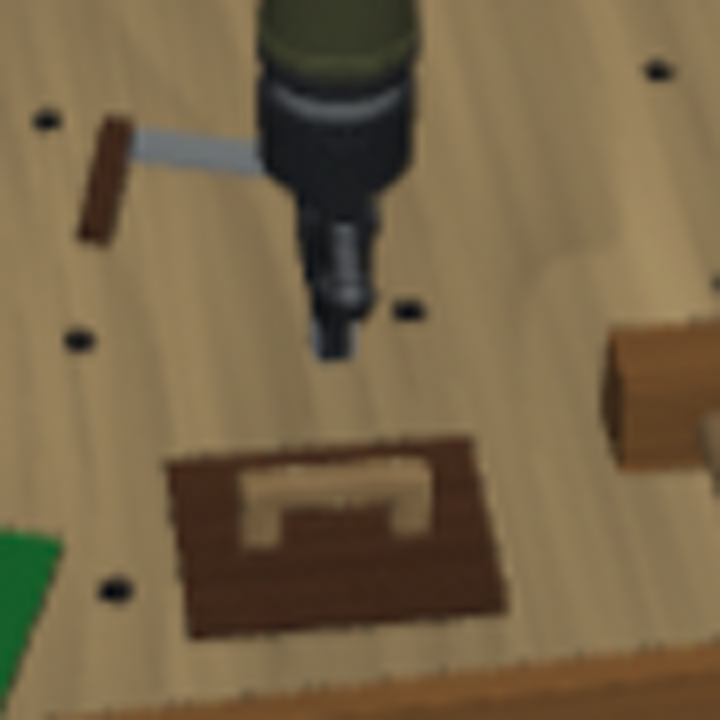

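View pics/t3.png

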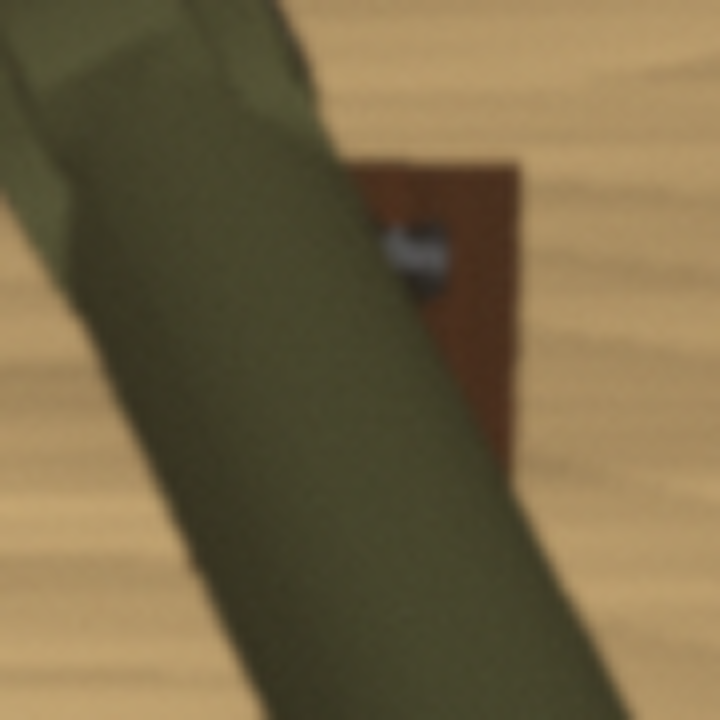

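```bash
python3 - <<'E'
from h import *
p=np.array([.2563,-.5967,.1915])
print(proj("side",[p,p+[0,0,.013],p+[0,0,.045]]),proj("top",[p,p+[0,0,.045]]))
s=cv2.imread("pics/side0.png");t=cv2.imread("pics/top0.png")
a=np.hstack([cv2.resize(s[300:384,155:239],(400,400),interpolation=cv2.INTER_CUBIC),cv2.resize(t[250:334,428:512],(400,400),interpolation=cv2.INTER_CUBIC)]);cv2.imwrite("pics/c0.png",a)
d=1e-3;b=np.array([.5565,.2183,.0993])
for n in("side","top"): print(n,[((proj(n,b+d*e)-proj(n,b))/d*.01).round(2).tolist() for e in np.eye(3)])
E
```

```text
[[188.7249819  345.27769771]
 [188.19722329 343.34246643]
 [186.85734191 338.42927253]] [[485.11226039 287.78201796]
 [492.35544642 287.76966527]]
side [[[2.39, -0.22]], [[-0.35, -1.64]], [[0.03, -1.78]]]
top [[[0.06, -3.2]], [[-3.25, 0.03]], [[-0.48, -0.64]]]
```

View pics/c0.png

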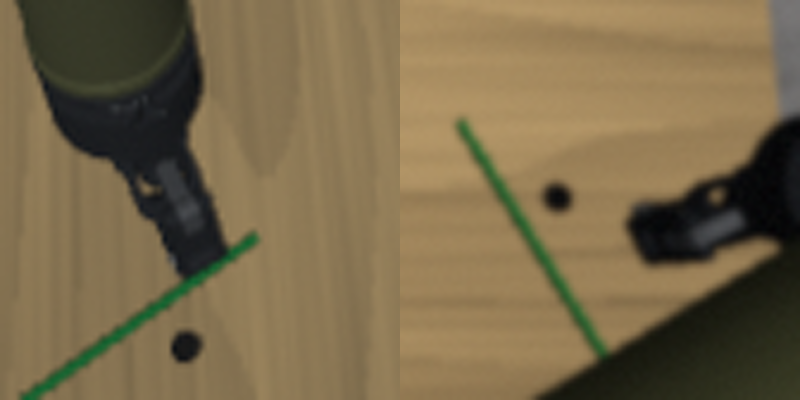

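```bash
python3 - <<'E'
from h import *
o=arm.observe();print(o["qpos"].round(3),o["position"],o["wrist_force"])
print(proj("top",[[0,0,0],[0,0,.1]]),proj("side",[[0,0,0],[0,0,.1]]))
im=imaging.grab_frame("side");cv2.imwrite("pics/s4.png",cv2.resize(im[40:260,30:320,::-1],(790,600),interpolation=cv2.INTER_CUBIC))
im=imaging.grab_frame("top");cv2.imwrite("pics/t4.png",im[:,:,::-1])
E
```

```text
[-0.134  0.294 -0.336  1.691  0.104  1.175 -2.09 ] [0.55653626 0.21830474 0.09926296] [-0.49947042  0.32430025 -0.78026322]
[[268.09141428 374.50577119]
 [267.97604223 380.50353409]] [[119.80528096 221.42643262]
 [113.53551313 204.72805858]]
```

View pics/s4.png

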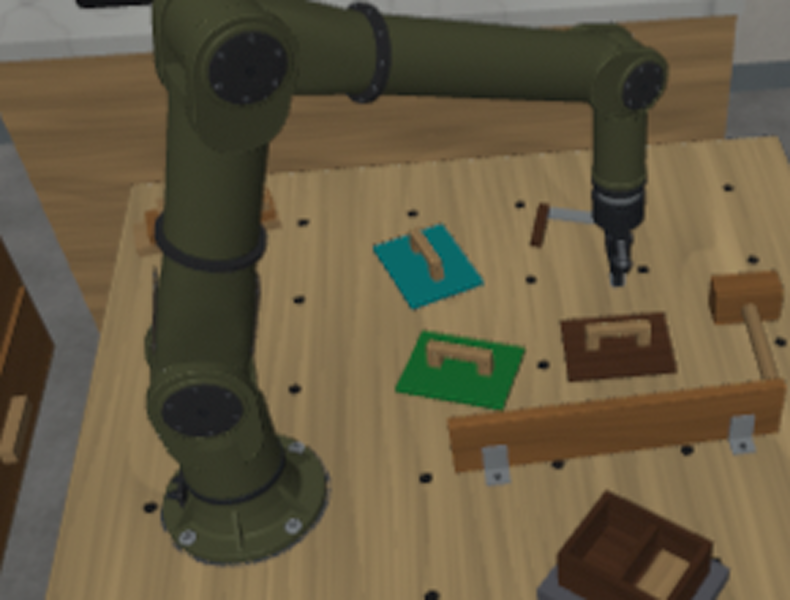

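View pics/t4.png

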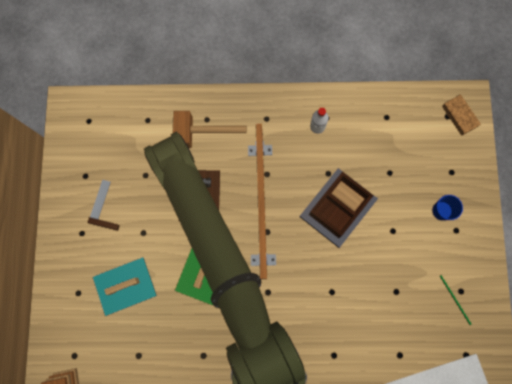

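```bash
python3 - <<'E'
from h import *
for z in (0,.06,.1,.15,.2,.25,.3,.35,.4): 
    P=[.5565,.2183,.0993+z];print(z,proj("side",P).round(1),proj("top",P).round(1))
print([proj(n,[.5565+.03,.2183,.35]).round(1) for n in("side","top")])
E
```

```text
0 [[255.7 150.5]] [[195.1 189.7]]
0.06 [[255.9 139.5]] [[192.1 185.7]]
0.1 [[256.  131.9]] [[190.  182.9]]
0.15 [[256.2 121.9]] [[187.1 179.1]]
0.2 [[256.4 111.5]] [[184.  175.1]]
0.25 [[256.6 100.6]] [[180.7 170.8]]
0.3 [[256.8  89.2]] [[177.2 166.1]]
0.35 [[257.   77.1]] [[173.3 161. ]]
0.4 [[257.3  64.5]] [[169.1 155.4]]
[array([[264.6,  99.8]]), array([[181. , 159.4]])]
```

Both views agree on the base and the wrist axis, but the tip shows about 6 px higher than the kinematics predict in the side view. I'll check the height with a gentle force-limited touch of the shut fingers on the bar.

```bash
python3 - <<'E'
from h import *
hit=arm.move_linear([.557,.2185,.03],rate=.06,force_limit=4)
o=arm.observe();print(hit,o["clock"],o["position"],o["wrist_force"])
im=imaging.grab_frame("side");cv2.imwrite("pics/s5.png",cv2.resize(im[100:190,215:305,::-1],(720,720),interpolation=cv2.INTER_CUBIC))
print(proj("side",o["position"]))
E
```

```text
False 10.1 [0.55741249 0.21868052 0.03053554] [-0.15387812  0.13874513  0.71913463]
[[255.69555578 162.26765576]]
```

View pics/s5.png

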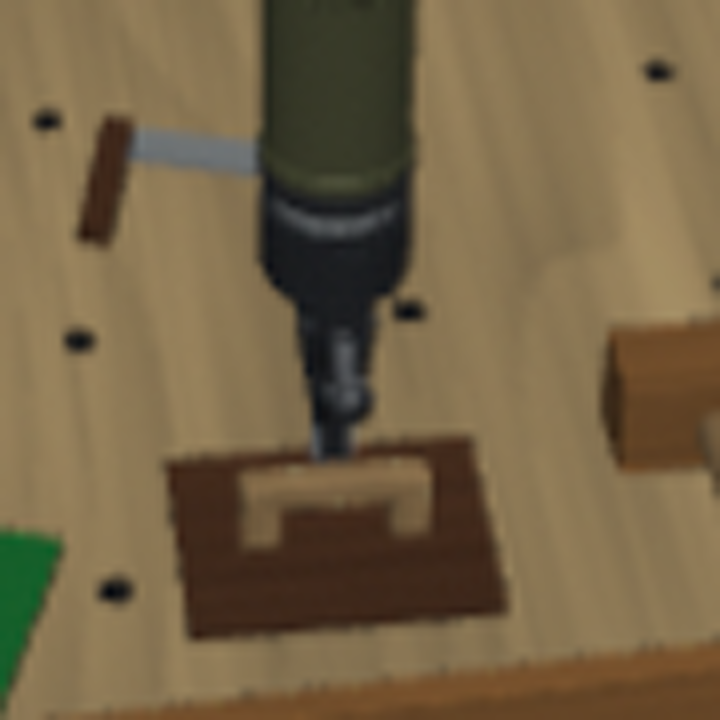

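```bash
python3 - <<'E'
from h import *
hit=arm.move_linear([.557,.2185,.004],rate=.04,force_limit=4)
o=arm.observe();print(hit,o["clock"],o["position"],o["wrist_force"],o["torque"])
im=imaging.grab_frame("side");cv2.imwrite("pics/s6.png",cv2.resize(im[100:190,215:305,::-1],(720,720),interpolation=cv2.INTER_CUBIC))
im=imaging.grab_frame("top");cv2.imwrite("pics/t6.png",cv2.resize(im[150:240,155:245,::-1],(720,720),interpolation=cv2.INTER_CUBIC))
E
```

```text
True 10.625 [0.55717472 0.21855244 0.01334886] [-0.40222233 -0.16005872  6.186774  ] [-0.05686037  0.1338908  -0.00730683]
```

View pics/s6.png

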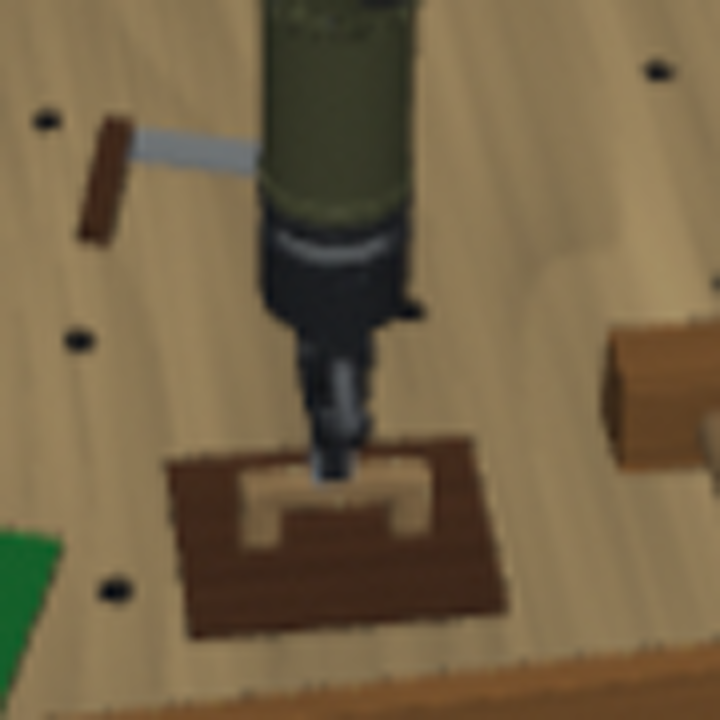

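View pics/t6.png

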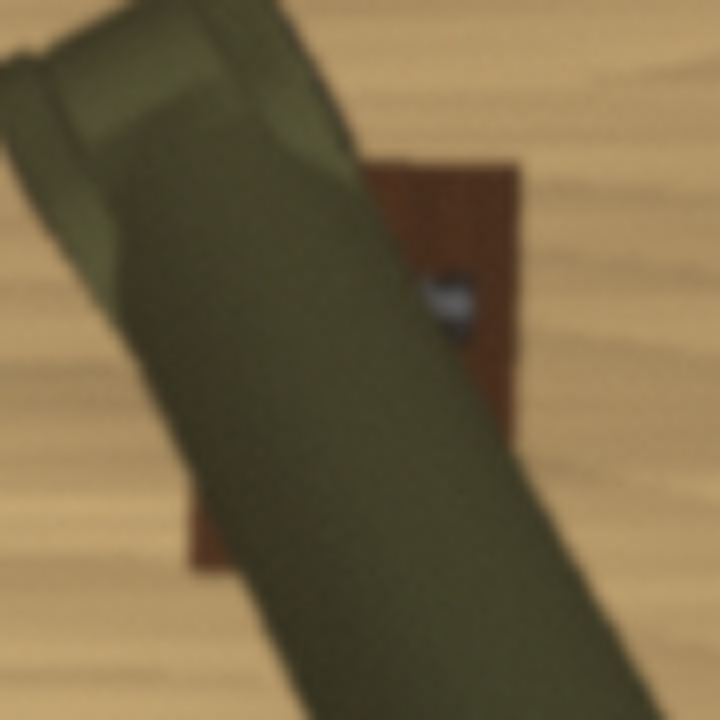

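The shut tips stopped on the bar's top (true z 0.052) while the arm reported z = 0.0134. The side view agrees, with the tip drawn over the bar at (256.6, 159.9). The reported z is therefore about 38 mm too low here. I'll correct for that and grasp again, force-guarded.

```bash
python3 - <<'E'
from h import *
arm.move_linear([.557,.2185,.06],rate=.12)
claw.gripper_open()
hit=arm.move_linear([.557,.2185,-.012],rate=.08,force_limit=8)
o=arm.observe();print(hit,o["position"],o["wrist_force"])
if hit: raise SystemExit
claw.clamp();o=arm.observe();print(o["clock"],o["gripper_width"],o["wrist_force"])
im=imaging.grab_frame("side");cv2.imwrite("pics/s7.png",cv2.resize(im[100:190,215:305,::-1],(720,720),interpolation=cv2.INTER_CUBIC))
E
```

```text
False [ 0.55755819  0.21875373 -0.01139361] [ 0.53378387 -0.29501231  0.62843546]
13.725 0.19403414663380555 [0.12475491 0.15469737 1.31144642]
```

View pics/s7.png

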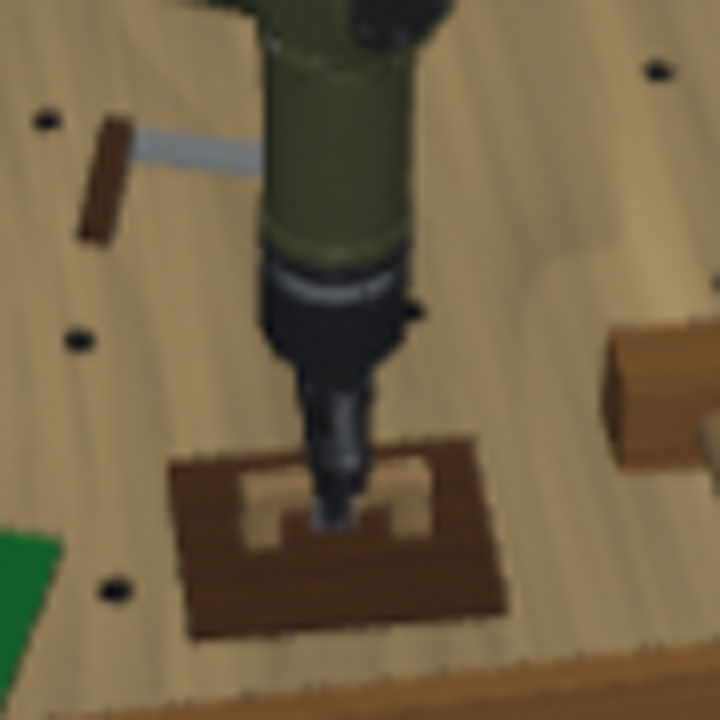

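The jaws now hold the bar: width 0.194 × 85 ≈ 16.5 mm, with the pads on the bar's middle at (257,164). I'll lift and look again.

```bash
python3 - <<'E'
from h import *
arm.move_linear([.557,.2185,.20],rate=.15)
arm.hold(.1)
o=arm.observe();print(o["clock"],o["gripper_width"],o["wrist_force"],o["torque"],o["position"],o["tool_rot"])
for n in("side","top"):
    im=imaging.grab_frame(n);cv2.imwrite(f"pics/{n}8.png",im[:,:,::-1])
E
```

```text
15.4417 0.20016772755407092 [ 0.5485898   0.04359903 -3.56477137] [-0.034204   -0.00727928 -0.03475134] [0.55651003 0.21824317 0.198928  ] [ 4.23399145e-04  9.99938313e-01 -1.10490085e-02 -1.05380300e-03]
```

View pics/side8.png

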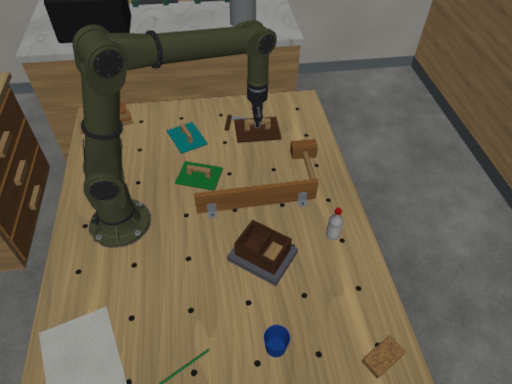

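View pics/top8.png

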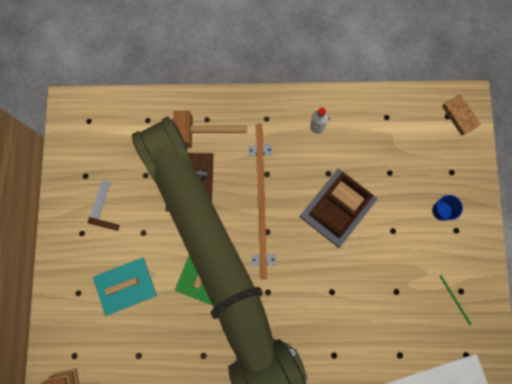

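```bash
python3 - <<'E'
from h import *
for z in(.18,.2,.222): print(z,proj("side",rect(.5575,.2188,-.022,.17,.13,z)).round(1).tolist(),proj("top",rect(.5575,.2188,-.022,.17,.13,z)).round(1).tolist())
s=cv2.imread("pics/side8.png");cv2.imwrite("pics/s8c.png",cv2.resize(s[95:165,220:290],(700,700),interpolation=cv2.INTER_CUBIC))
s=cv2.imread("pics/top8.png");cv2.imwrite("pics/t8c.png",cv2.resize(s[140:220,150:230],(720,720),interpolation=cv2.INTER_CUBIC))
E
```

```text
0.18 [[274.7, 123.6], [233.5, 126.5], [236.5, 148.1], [279.9, 144.9]] [[170.0, 155.4], [167.1, 212.6], [212.2, 213.2], [214.1, 155.9]]
0.2 [[275.0, 119.8], [233.4, 122.6], [236.4, 144.3], [280.2, 141.0]] [[168.7, 153.6], [165.7, 211.5], [211.3, 212.1], [213.3, 154.1]]
0.222 [[275.2, 115.5], [233.2, 118.3], [236.3, 139.9], [280.5, 136.7]] [[167.1, 151.6], [164.1, 210.3], [210.4, 210.9], [212.5, 152.0]]
```

View pics/s8c.png

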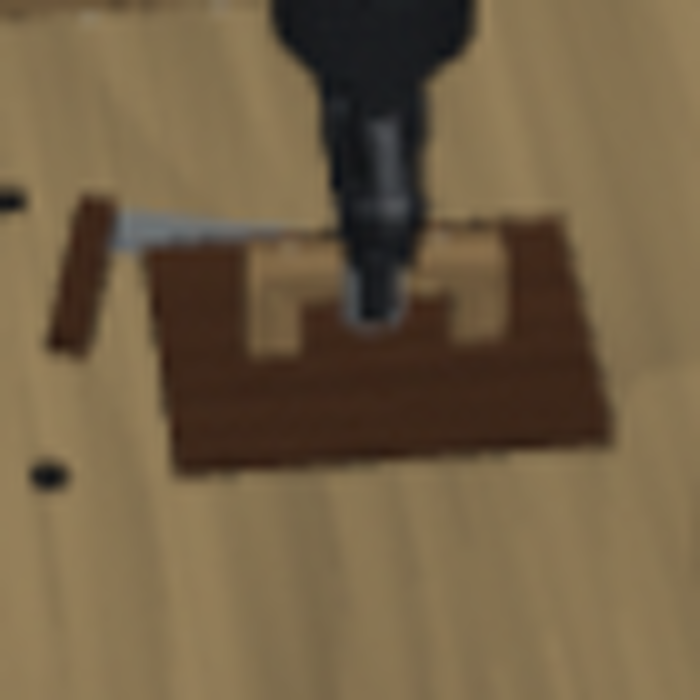

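View pics/t8c.png

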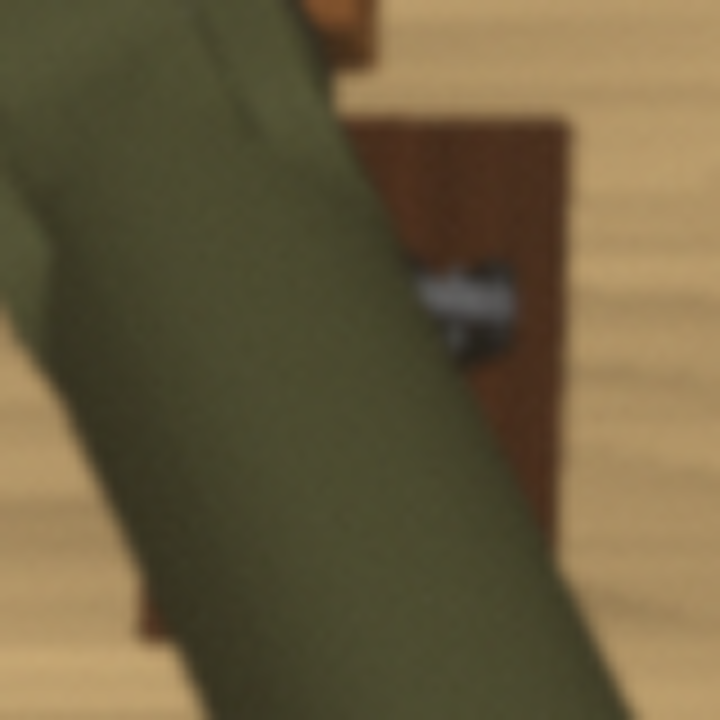

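The lifted lid matches its projection at panel-top z = 0.222 to within about 1 px, so motions are true and the z offset is constant. Next I'll carry it over the fence and hover above the box.

```bash
cat > look.py <<'E'
from h import *
def look(tag):
    for n,(x,y,w,h),k in(("side",(215,180,110,110),6),("top",(285,140,110,115),6)):
        im=imaging.grab_frame(n)[:,:,::-1]; cv2.imwrite(f"pics/{n}{tag}.png",im)
        a=cv2.resize(im[y:y+h,x:x+w],None,fx=5.4,fy=5.2,interpolation=cv2.INTER_CUBIC);a=cv2.convertScaleAbs(a,alpha=1.7,beta=10);cv2.imwrite(f"pics/{n}{tag}c.png",a)
E
python3 - <<'E'
from look import *
arm.move_linear([.514,-.226,.20],attitude=q(-.6866),rate=.18)
arm.move_linear([.514,-.226,.13],rate=.1)
arm.hold(.3)
o=arm.observe();print(o["clock"],o["gripper_width"],o["position"],o["tool_rot"],o["qpos"].round(2))
look("9")
E
```

```text
19.325 0.1944262342976163 [ 0.51432052 -0.22612532  0.1305669 ] [ 1.08271328e-06  9.41639546e-01 -3.36622505e-01  5.05034526e-04] [ 0.33  0.17  0.04  1.76 -0.01  1.21 -1.89]
```

View pics/side9c.png

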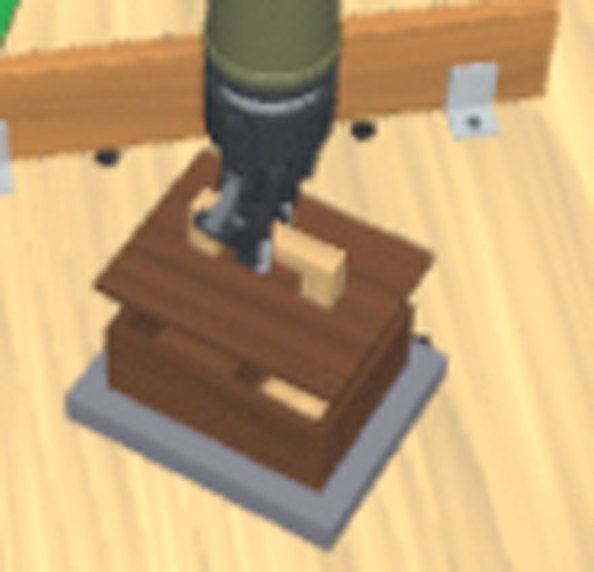

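View pics/top9c.png

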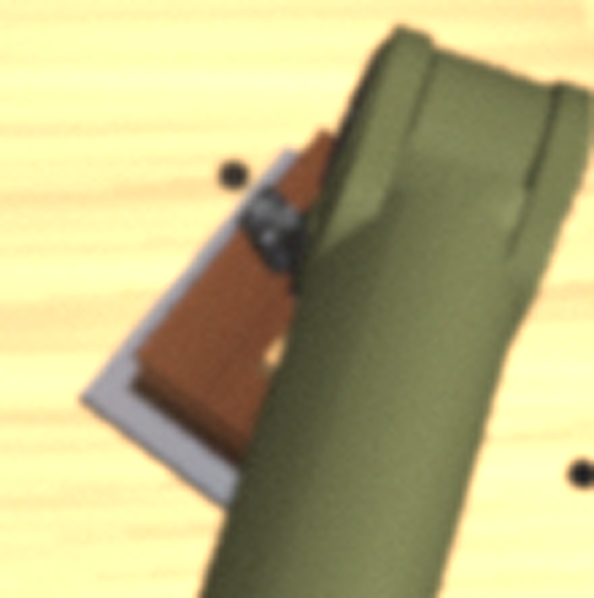

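```bash
cat > fit3.py <<'E'
from h import *
v=np.load("fit2.npy"); b=v[3:6].copy(); rim=v[6]; o=v[7:9]; o2=v[9:11]
S=lambda p:(np.array(p)+.5)/[5.4,5.2]-.5+[215,180]; T=lambda p:(np.array(p)+.5)/[5.4,5.2]-.5+[285,140]
def near(n,P,p,o):
    q_=proj(n,P)+o; return q_[np.argmin(((q_-p)**2).sum(1))]-p
def fit(sp,tp,x0):
    f=lambda w:np.concatenate([near("side",rect(*w[:3],.17,.13,w[3]),S(p),o) for p in sp]+[near("top",rect(*w[:3],.17,.13,w[3]),T(p),o2) for p in tp])
    s=least_squares(f,x0); print("top-plane fit",s.x.round(4),"underside",(s.x[3]-.012).round(4),s.fun.reshape(-1,2).round(1).tolist()); return s.x
E
python3 - <<'E'
from fit3 import *
print("box",b,rim)
sp=[(207,152),(434,258),(95,285),(335,398)];tp=[(325,130),(137,352)]
x=fit(sp,tp,[.514,-.226,b[2],.154]); fit(sp,[],[.514,-.226,b[2],.154])
x0=[.5143,-.2261,b[2],.154]
for n,off,ox,tag,F in(("side",(215,180),o,"side9c",S),("top",(285,140),o2,"top9c",T)):
    a=cv2.imread(f"pics/{tag}.png")
    for P,col in((rect(*x0[:3],.17,.13,.154),(0,255,0)),(rect(*x0[:3],.17,.13,.142),(255,255,0)),(rect(*b,.16,.12,rim),(0,0,255)),(rect(*b,.16,.12,rim-.07),(255,0,0)),(rect(*b,.2,.16,rim-.07),(255,0,255))):
        p=(proj(n,P)+ox-off+.5)*[5.4,5.2]-.5
        cv2.polylines(a,[np.round(p).astype(int).reshape(-1,1,2)],True,col,1)
    cv2.imwrite(f"pics/{tag}o.png",a)
E
```

```text
box [ 0.51386062 -0.22597452  2.45495955] 0.0953325739848253
top-plane fit [ 0.5152 -0.228   2.451   0.1502] underside 0.1382 [[-0.6, -0.3], [0.5, -0.1], [-0.3, -0.1], [-0.1, 1.0], [0.2, -0.8], [-0.5, 0.4]]
top-plane fit [ 0.5185 -0.2134  2.4527  0.1302] underside 0.1182 [[-0.3, -0.0], [0.0, -0.2], [0.4, -0.2], [-0.2, 0.4]]
```

View pics/side9co.png

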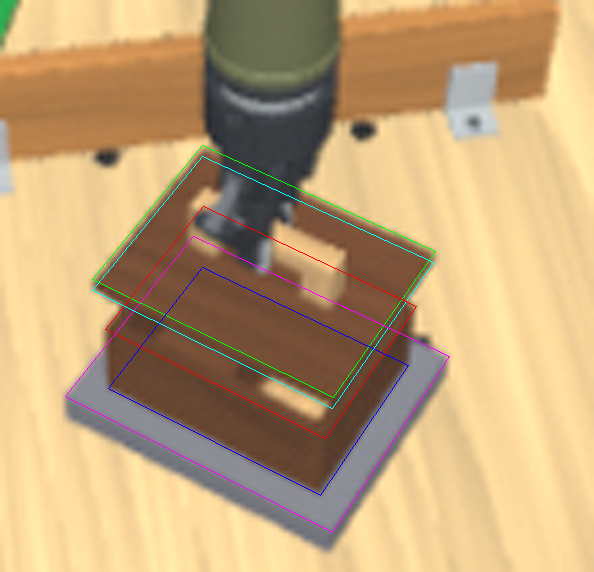

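View pics/top9co.png

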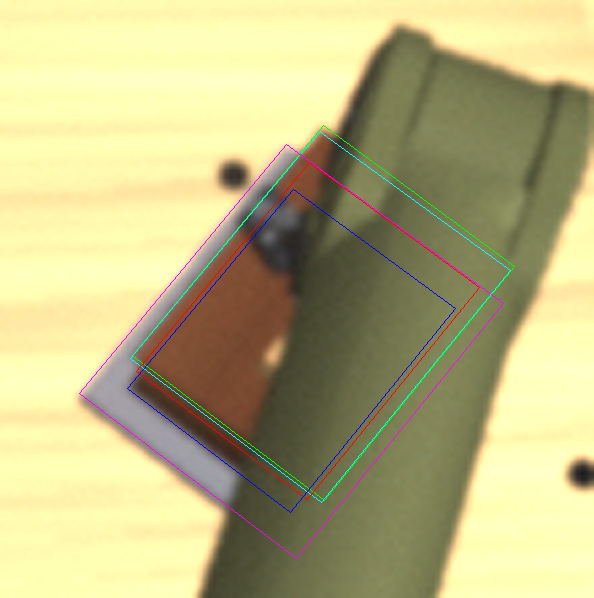

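Held lid and box overlay within about 1 px. The relative offset is about 2 mm. I'll lower to about a 20 mm gap and compare directly.

```bash
python3 - <<'E'
from look import *
arm.move_linear([.514,-.226,.104],rate=.05)
arm.hold(.3)
o=arm.observe();print(o["clock"],o["position"],o["wrist_force"])
look("10")
s=cv2.imread("pics/side10.png");a=cv2.resize(s[205:285,228:303],(750,800)[:2] and (562,600),interpolation=cv2.INTER_CUBIC);cv2.imwrite("pics/s10z.png",cv2.convertScaleAbs(a,alpha=2.,beta=10))
E
```

```text
20.3917 [ 0.51419306 -0.22607708  0.10431501] [-1.18792913 -0.28689111 -2.84185427]
```

View pics/s10z.png

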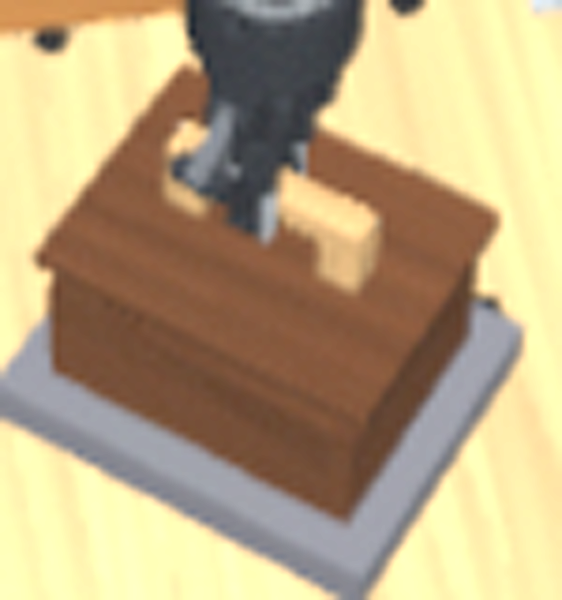

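View pics/top10c.png

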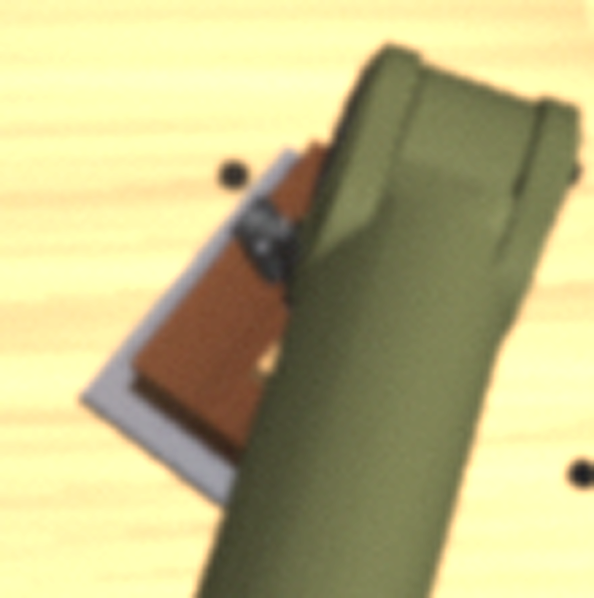

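```bash
python3 - <<'E'
from fit3 import *
Z=lambda p:(np.array(p)+.5)/7.5-.5+np.array([228,205])
lt=[Z(p) for p in[(186,65),(499,215),(38,247)]]; lb=[Z(p) for p in[(43,264),(366,420)]]
bb=[Z(p) for p in[(52,370),(348,520),(468,330)]]; st=[Z(p) for p in[(521,333)]]; sb=[Z(p) for p in[(360,598)]]
tl=[T(p) for p in[(318,143),(134,362)]]; ts=[T(p) for p in[(290,150)]]; tb=[T(p) for p in[(81,398)]]
def F(w,fix):
    lx=w[:3];u=w[3];bx=w[4:7];h=w[7];oo=w[8:10];ot=w[10:12]
    R=lambda L,W,z:rect(*bx,L,W,z); r=[]
    r+=[near("side",rect(*lx,.17,.13,u+.012),p,oo) for p in lt]+[near("side",rect(*lx,.17,.13,u),p,oo) for p in lb]
    r+=[near("side",R(.16,.12,h-.07),p,oo) for p in bb]+[near("side",R(.2,.16,h-.07),p,oo) for p in st]+[near("side",R(.2,.16,0),p,oo) for p in sb]
    r+=[near("top",rect(*lx,.17,.13,u+.012),p,ot) for p in tl]+[near("top",R(.2,.16,h-.07),p,ot) for p in ts]+[near("top",R(.2,.16,0),p,ot) for p in tb]
    r+=[(w[4:6]-b[:2])/.003,(oo-o)/.5,(ot-o2)/.5,[(h-rim)/.002,(w[6]-b[2])/.01]]
    if fix: r+=[[(u-.1158)/.0015,0]]
    return np.concatenate(r)
for fix in(0,1):
    s=least_squares(F,[.514,-.226,b[2],.116,*b,rim,*o,*o2],args=(fix,),loss='soft_l1')
    w=s.x;print(fix,w.round(4),"lid-box",(w[:3]-w[4:7]).round(4),"gap",(w[3]-w[7]).round(4));print(s.fun.reshape(-1,2).round(1).tolist())
E
```

```text
0 [ 0.5153 -0.2268  2.4542  0.1131  0.5133 -0.2259  2.4539  0.0953  0.7418
  0.1746  1.1724  0.7748] lid-box [ 0.0021 -0.0009  0.0002] gap 0.0179
[[-0.0, -0.9], [0.8, -0.6], [-0.4, 0.5], [-0.9, 0.3], [-0.2, 2.0], [-0.1, -0.1], [-0.3, 0.5], [0.1, 0.7], [0.6, -1.2], [0.0, 0.9], [0.1, -1.1], [-0.6, 0.1], [-0.3, -0.7], [-0.5, 0.6], [-0.2, 0.0], [0.2, -0.9], [0.7, 0.4], [-0.0, -0.1]]
1 [ 0.5151 -0.2274  2.4567  0.1156  0.5133 -0.2258  2.4538  0.0954  0.7508
  0.2802  1.103   0.7787] lid-box [ 0.0019 -0.0016  0.0029] gap 0.0202
[[-0.1, -1.1], [0.8, -0.8], [-0.4, 0.4], [-1.0, 0.2], [-0.1, 1.8], [-0.1, -0.0], [-0.3, 0.6], [0.1, 0.8], [0.6, -1.1], [0.0, 1.0], [0.2, -1.3], [-0.4, 0.1], [-0.4, -0.7], [-0.6, 0.6], [-0.2, 0.1], [0.2, -0.7], [0.6, 0.4], [0.0, -0.1], [-0.1, 0.0]]
```

Gap is 18–20 mm, offset about (+2, −1.2) mm and yaw within 0.003 rad. I'll apply a small correction and lower about 9 mm.

```bash
python3 - <<'E'
from look import *
arm.move_linear([.5125,-.225,.0952],rate=.03)
arm.hold(.6)
o=arm.observe();print(o["clock"],o["position"],o["tool_rot"],o["wrist_force"],o["gripper_width"],np.abs(o["joint_vel"]).max())
look("11")
s=cv2.imread("pics/side11.png");a=cv2.resize(s[205:285,228:303],(562,600),interpolation=cv2.INTER_CUBIC);cv2.imwrite("pics/s11z.png",cv2.convertScaleAbs(a,alpha=2.6,beta=10))
E
```

```text
21.5417 [ 0.51246974 -0.22498155  0.09516952] [ 7.21292464e-06  9.41653625e-01 -3.36583494e-01 -3.67116177e-05] [ 2.54220715e-03  5.82945329e-01 -3.36925996e+00] 0.1994581388656999 0.0029809371022176115
```

View pics/s11z.png

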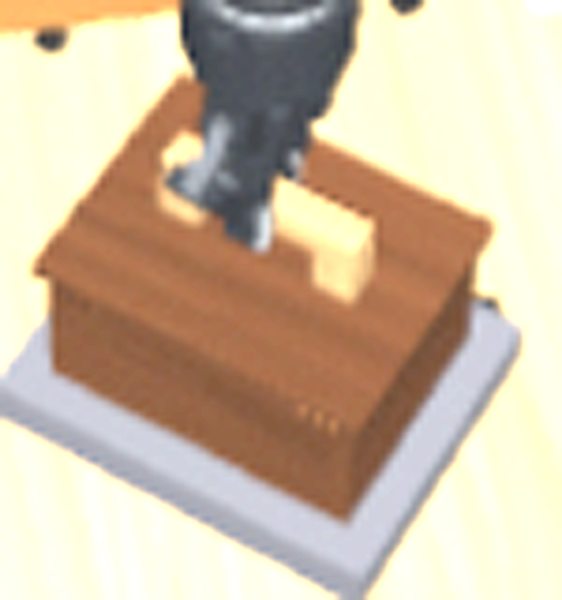

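View pics/top11c.png

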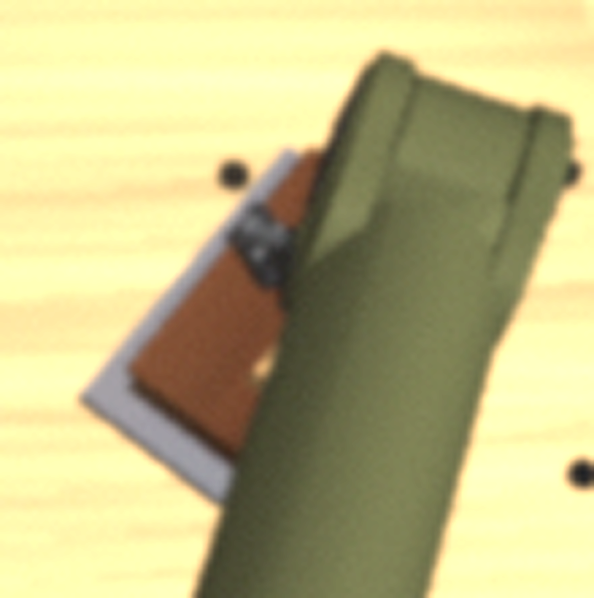

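View pics/side11.png

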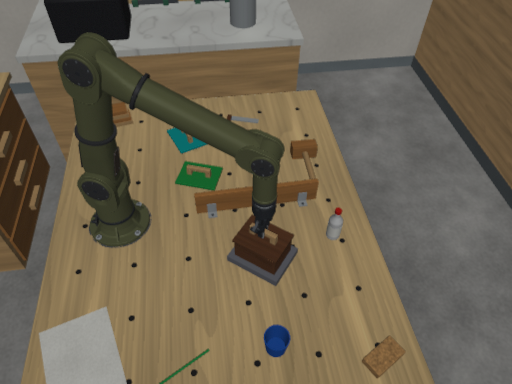

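```bash
python3 - <<'E'
from fit3 import *
bx=np.array([.5133,-.2259,b[2]])
zz=lambda n,P:((proj(n,P)-np.array([228,205])+.5)*7.5-.5)
B=zz("side",rect(*bx,.16,.12,.0254))
for g in(.008,.011,.014):
    L=zz("side",rect(*bx,.17,.13,.0954+g+.012)); L2=zz("side",rect(*bx,.17,.13,.0954+g))
    print(g,"top-boxbottom",(L-B).round(0).tolist(),"underside",(L2-B).round(0).tolist())
print(B.round(0).tolist())
print("px per cm*7.5 x,y",((zz("side",[.5233,-.2259,.1])-zz("side",[.5133,-.2259,.1]))).round(1),((zz("side",[.5133,-.2159,.1])-zz("side",[.5133,-.2259,.1]))).round(1))
E
```

```text
0.008 top-boxbottom [[-20.0, -107.0], [14.0, -93.0], [29.0, -113.0], [-2.0, -124.0]] underside [[-20.0, -92.0], [12.0, -78.0], [27.0, -98.0], [-3.0, -108.0]]
0.011 top-boxbottom [[-21.0, -111.0], [14.0, -97.0], [30.0, -117.0], [-2.0, -128.0]] underside [[-20.0, -95.0], [13.0, -82.0], [28.0, -102.0], [-3.0, -112.0]]
0.014 top-boxbottom [[-21.0, -115.0], [14.0, -100.0], [30.0, -121.0], [-2.0, -132.0]] underside [[-20.0, -99.0], [13.0, -86.0], [28.0, -105.0], [-3.0, -116.0]]
[[46.0, 368.0], [341.0, 522.0], [464.0, 334.0], [178.0, 193.0]]
px per cm*7.5 x,y [[21.5 -2.5]] [[ -3.4 -17.7]]
```

```bash
python3 - <<'E'
from fit3 import *
bx=np.array([.5133,-.2259,b[2]])
t=lambda P:((proj("top",P)-np.array([285,140])+.5)*[5.4,5.2]-.5)
s0=t(rect(*bx,.2,.16,0));s1=t(rect(*bx,.2,.16,.0254));L=t(rect(*bx,.17,.13,.0954+.011+.012))
print((L-s0)[0].round(0),(L-s1)[3].round(0), "obs",(132-82,368-398),(312-291,150-150)); print(L.round(0).tolist(),s0.round(0).tolist())
E
```

```text
[ 24. -54.] [ 48. -27.] obs (50, -30) (21, 0)
[[310.0, 506.0], [496.0, 276.0], [309.0, 139.0], [122.0, 364.0]] [[286.0, 560.0], [489.0, 309.0], [276.0, 152.0], [72.0, 397.0]]
```

In the top view the lid's left corner sits at (50, −30) px from the spacer corner. A perfectly centred lid would be at (50, −33), and its edge runs parallel. The side view also fits a centred lid with a gap of about 9–12 mm. Everything else looks unmoved, so I'm handing in.

```bash
python3 - <<'E'
from h import *
t0=cv2.imread("pics/top0.png").astype(int);t1=cv2.imread("pics/top11.png").astype(int)
for n,(x,y) in dict(mallet=(182,128),bottle=(319,121),square=(103,207),tub=(447,208)).items(): print(n,np.abs(t0-t1)[y-14:y+14,x-14:x+14].max())
o=arm.observe();print(o["clock"],o["gripper_width"])
arm.finish_job()
E
```

```text
mallet 8
bottle 9
square 9
tub 8
21.6417 0.1987083998264666
the job is handed in; nothing more can be done
```

I lifted the dark lid by its bar handle, carried it over the fence at about 0.21 m underside height, and handed in at 21.6 s while still holding it above the box. `finish_job` reports no verdict, so the figures below are my own measurements.

| Last check | Result |
|---|---|
| Gap to rim | about 9–12 mm |
| Centring | within about 3 mm |
| Yaw | within about 0.003 rad of the box (fitted at the ~20 mm gap; edges still parallel at the end) |
| Level | reported tool axis vertical; the lid's own level was only judged from the pictures |
| Motion | joint speeds below 0.003 rad/s |
| Mallet, bottle, square and tub | no visible change from the first pictures, nor any at the fence |

**What went wrong or disagreed:**
- **First grasp:** it closed on air. The arm's reported height was about 38 mm lower than the real fingertip height. I found this with a gentle touch on the bar's top, corrected for it, and did not find the cause.
- **Cameras:** the two views differed by about 1 px (2–3 mm), and the arm hid part of the lid in the top view. The side view alone gave a height about 20 mm lower, so I used both views plus the arm's measured motion from the bench.
- **Corner readings:** a few blurred or hidden lid corners were off by 1–2 px.

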